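# Undo the swing bolt of a pressure chamber

## Task

Undo the chamber's lid clamp: loosen the red wing nut (anticlockwise seen from above) just far enough to clear the keeper lips at the end of the slotted lug, and not more than about an eighth of a turn further; then swing the hinged bolt out of the slot and all the way down to its stop. How high the lips are set is not known, so ease the bolt gently outward again and again as you loosen to feel whether the nut is clear. Never force the nut hard against the lid, and leave the lid in place and the things standing round it undisturbed.

Things in the scene. Friction and masses are not known exactly. Their poses are not given: they have to be found in the camera images.
- chamber: white box chamber, 80 (x) x 100 (y) x 100 mm, screwed to the worktop (fixed) by 8 mm high feet. Origin: centre of its underside; its own -x side carries the swing bolt and faces roughly to the robot; the bolt swings out toward its -x. Its place and yaw vary.
- lid: loose steel lid, 0.8 kg, plate 82 x 102 x 10 mm on the chamber, its spigot has 1 mm play. Origin: centre of the plate's underside, 100 mm above the worktop; axes as the chamber's. Its top is flat but for 2 mm screw heads and a brass nipple, 10 mm radius, 22 mm high, at x = +22 mm. A slotted lug reaches from its -x edge.
- lug (a point): centre of the slot on top of the lid's lug (110 mm above the worktop), where the upright bolt's axis passes; axes as the lid's. The lug is 32 mm wide, flush with the lid, ends 16 mm further to -x; its 11 mm slot is open to -x. At its end, on both sides of the slot, stand dark keeper lips with inner faces 12 mm from here, set to an unknown height of 2.5 to 6.5 mm.
- keeper: dark steel keeper with two lips on the end of the lid's lug, 4 mm thick, clamped to the lid at an unknown height (it does not move). Its origin lies in the lid under the lid's centre, an uncalibrated distance below the lips' tops: the lips' height cannot be told from it, only felt.
- bolt_eye (a point): centre of the bolt's eye on its hinge pin, 48 mm above the worktop, at x = -54 mm of the chamber. z points along the bolt to its free end, which is 92 mm away; x and y are the chamber's when the bolt is upright. Steel bolt, 8 mm thick.
- bolt (a joint): swing of the bolt, rad: 0 upright in the slot (stop at -0.02), growing toward the chamber's -x side and down, 1.45 at its lower stop. Stiff hinge: it stays where left, swings with about 1 N at the wings. Nut not clear: it jams on the lips within 0.1 rad (a last stretch wedges up to 0.3 rad). Keep below 10 N at the wings there. Feel again every half radian of turning.
- nut: red wing nut on the bolt. Origin: centre of its flat underside, on the bolt's axis; z along the bolt to its free end. Flange 24 mm diameter, 4 mm thick; hub up to 19 mm diameter, 16 mm high. A quick thread raises it 10 mm a turn as it goes anticlockwise. At the start it is 62.5 to 64 mm from the eye, slack by an unknown part of a turn; the thread ends at 71 mm.
- nut_grip (a point): point to grip on the nut, between its wings, 25 mm above its underside on the axis; x along the wings, y across them. Wings 44 mm over the tips, 10 mm thick, 10 to 32 mm above the nut's underside. The nut turns against about 0.08 N m. A light grip (15 N) turns it; it then follows the gripper if that moves along the bolt's arc.
- bottle_c (a point): centre, half-way up, of an amber bottle with red cap, 57 mm diameter, 115 mm tall, loose, 0.24 kg, standing about 12 cm to the chamber's +y side.
- beaker_c (a point): centre, half-way up, of a beaker with blue content, 56 mm diameter, 71 mm tall, loose, about 12 cm to the chamber's -y side.
- vial_c (a point): centre, half-way up, of a small amber vial with blue cap, 17 mm diameter, 46 mm tall, loose, in front of the beaker.

How it is judged (in metres and radians):
On the way, in this order (a step that is already met when the one before it is completed fails the run):
1. the nut is unscrewed (its underside at least 64.4 mm from the bolt's eye) with the bolt still upright (joint below 0.2 rad) (z of nut in the frame of bolt_eye above 0.0644 m and value of joint bolt below 0.2 rad), for 0.1 s.
2. the bolt is swung out and down to its stop (beyond 1.3 rad) (value of joint bolt above 1.3 rad), for 0.2 s.
At the end, for the whole second after the job is handed in: The bolt lies swung out at its lower stop (joint beyond 1.3 rad) and the lid lies still within 5 mm of where it was (value of joint bolt above 1.3 rad and distance of lid from where it was at the start of the episode below 0.005 m and linear speed of lid below 0.02 m/s); the robot touches nothing.
It fails at once if the nut is forced against the lid or its lips with more than 50 N (contact force between nut and lid above 50 N).
It fails at once if the nut is loosened more than about an eighth of a turn (1.3 mm of rise) beyond clear of the lips, with the bolt still upright (z of nut in the frame of keeper above 0.0151 m and value of joint bolt below 0.2 rad).
It fails at once if the lid is shifted by more than 6 mm (distance of lid from where it was at the start of the episode above 0.006 m).
It fails at once if the bottle, the beaker or the vial is displaced by more than 15 mm (distance of any of bottle_c, beaker_c, vial_c from where it was at the start of the episode above 0.015 m).
It also fails if it takes over 72 s, if anything falls off the work surface, if the arm or the gripper's body presses on something with over 40 N, if the wrist force passes 120 N, or if a joint passes its speed limit or range.

## Robot

A 6-joint arm with a two-finger parallel gripper is mounted at the origin on a cart in front of the work surface, level with it; the furniture and walls round the work are solid. World frame = base frame: x ahead of the robot, y to its left, z up, the work surface at z = 0. Lengths are in mm, angles in rad, forces in N, time in s.
With the tool pointing down it reaches from about 300 to 750 mm from the base axis. Payload 8.5 kg.
Tool frame: the origin (TCP) lies on the centre line of the jaws, within the pads' length; the fingertips stand 19 mm ahead of it and the grasp point (between the pads) is the TCP (ctrl.nose_length is the distance from the TCP to the fingertips, in mm); z points along the fingers, y is the line along which they close (so a half turn about z gives the same grasp; the last joint's range is limited). The gripper opens to 85 mm and grips with 20 to 120 N. Pads are 22 mm wide; open, the fingers measure 114 mm over their backs; the gripper's body (76 mm by 85 mm) begins 54 mm behind the grasp point. The pads swing forward as they close: fully open they stand 13 mm farther back than shut.
Start: joints at [1.132, 0.381, 1.297, -0, 1.464, -0.215], TCP at [122.058, 536.267, 250.322] pointing down, gripper open.
Joint ranges: [-3.11, 3.11], [-0.89, 2.33], [0.22, 2.48], [-1.42, 4.56], [0.17, 2.85], [-2.88, 2.88]. Speed limits (rad/s): [2.39, 2.39, 3.14, 3.14, 3.14, 3.14].

## Interface

Orientations are given as a unit quaternion [x, y, z, w].
In Python, from plant import ctrl gives the robot as it stands.
- The arm moves only by the tool send_rows, never from a script. Its argument "plan" is text: rows parted by semicolons, each of 7 numbers parted by spaces: the turn, a rotation vector about the world's x, y, z each as a share of 30 degrees, from -1 to 1, then the shift along the world's x, y, z each as a share of 750 mm, from -1 to 1, then the opening, from 0 (shut) to 1 (fully open). A call has 1 to 8 rows; each row is the pose to reach, as a shift and turn from the pose commanded when the call began; what a row does not reach only later rows make up. A row lasts 1/8 s, in which the tool goes at most 62.5 mm and 10.7 degrees, less where a joint would pass 70% of its speed; a pose out of reach is approached as far as the arm can. A call with a number of a shift or a turn outside -1 to 1 is refused whole. A call with a gripper value outside its range is refused whole. The fingers move at their own pace and stop on an object; "squeeze" is the grip in N (left out, the last holds). Time passes only in rows, so rows that repeat a pose let the fingers close. It gives the time, the measured TCP pose, the force, the opening and the grip force at its end, in the units of the state.
- ctrl.observe(): the state, without advancing time (a new reading comes with each control period).
- ctrl.read_camera(name): name is "side" or "top" or "wrist"; returns the picture (480x640x3 uint8, red, green, blue); there is no depth.
- ctrl.camera_model(name): a dict with "mtx" (3x3 intrinsics, pixels), "k1" (the pictures are not rectified: a ray, as slopes to the right and down, at radius r is drawn at 1 + k1 r^2 times it, then the intrinsics apply), "view" (4x4, takes a point from world to camera coordinates). Camera axes: x right, y up, looking along -z (the intrinsics and any distortion apply to the point x, -y, -z); pixel columns grow to the right and rows downward; lengths in mm; the calibration is good to about 2 mm. A picture is of the moment at which its call begins: read the wrist's pose just before it. camera_model takes no time and is no camera call; for the wrist camera it gives the pose at the moment of the call.
- ctrl.job_done(): hands the job in; it is judged then, once.
The state is a dict: "clock": time; "joint_pos": joint angles; "joint_vel": joint speeds; "joint_efforts": joint torques, N m; "eef_pos": TCP position; "tool_rot": TCP orientation; "ft_force": force on the tool from outside, world axes, zero at the start; "wrist_torque": the same for the moment, N m; "gripper_width": opening from 0.0 (shut) to 1.0 (fully open); "grip_force": force on a finger pad.
Only numpy, scipy, OpenCV 4.12 (cv2) and the standard library are available. Lean on these libraries where they do the work, as an engineer would, in place of code of your own. Each camera call takes 0.05 s, during which the arm holds its last target. There are 200 camera calls.

## Working session

There is one attempt and no reset: what is moved stays moved. The work goes in short steps, Python scripts to look and compute and a tool call to move; the robot and the scene stay as the last step left them, time stands still between calls to the robot, and variables do not carry over. Pictures are saved under pics/ and viewed, at most 10 in all, crops included, and the job is handed in when it is done.

Besides the shell and the picture viewer there is one more tool, called after "Request:" as name(argument=value, ...) on one line, values as JSON. send_rows: Moves the arm, as the interface text tells. Shift numbers are shares of 750 mm and turn numbers shares of 30 degrees, none past 1 either way. Its arguments: {"type":"object","properties":{"plan":{"type":"string"},"squeeze":{"type":"number"}},"required":["plan"]}

```bash
mkdir -p pics; ls
python3 - <<'E'
from plant import ctrl
import cv2, numpy as np
print(ctrl.observe())
for n in ("top","side"):
    im=ctrl.read_camera(n); cv2.imwrite(f"pics/{n}0.png",im[:,:,::-1])
    print(n,ctrl.camera_model(n))
E
```

```text
pics
{'clock': 0.0, 'joint_pos': array([ 1.13171242e+00,  3.81177695e-01,  1.29829389e+00, -1.08510827e-05,
        1.46359117e+00, -2.15299736e-01]), 'joint_vel': array([6.83084011e-04, 6.04986843e-04, 1.38792975e-03, 4.47480759e-05,
       3.04469611e-04, 6.09850143e-04]), 'joint_efforts': array([-5.58244192e-04, -4.48458767e+01, -2.31281537e+01, -1.25761576e-04,
        4.66092446e-03, -4.80631138e-05]), 'eef_pos': array([121.93975473, 536.0257678 , 249.71041526]), 'tool_rot': array([ 1.11658144e-01,  9.93746406e-01, -6.97788475e-04, -2.31126439e-04]), 'ft_force': array([ 0.60974824, -1.27501503,  0.1244604 ]), 'wrist_torque': array([ 0.02251032,  0.03587172, -0.00781621]), 'grip_force': 0.0, 'gripper_width': 1.0019433882630047}
top {'mtx': array([[513.57574667,   0.        , 320.23389139],
       [  0.        , 513.57574667, 245.8735943 ],
       [  0.        ,   0.        ,   1.        ]]), 'k1': -0.1529698568068639, 'view': array([[ 8.69824123e-03, -9.99832228e-01, -1.61200800e-02,
         3.06192276e+01],
       [ 9.93698208e-01,  6.84106441e-03,  1.11879721e-01,
        -5.51962629e+02],
       [-1.11750672e-01, -1.69916514e-02,  9.93590998e-01,
        -8.94161077e+02],
       [ 0.00000000e+00,  0.00000000e+00,  0.00000000e+00,
         1.00000000e+00]])}
side {'mtx': array([[537.16772099,   0.        , 323.64734661],
       [  0.        , 537.16772099, 232.35054158],
       [  0.        ,   0.        ,   1.        ]]), 'k1': 0.04054221829732938, 'view': array([[ 9.16050119e-01, -4.00810469e-01,  1.42529939e-02,
        -4.98927692e+02],
       [ 1.82067628e-01,  4.47254114e-01,  8.75679814e-01,
        -2.22982449e+02],
       [-3.57356347e-01, -7.99571588e-01,  4.82681796e-01,
        -7.63236726e+02],
       [ 0.00000000e+00,  0.00000000e+00,  0.00000000e+00,
         1.00000000e+00]])}
```

View pics/top0.png

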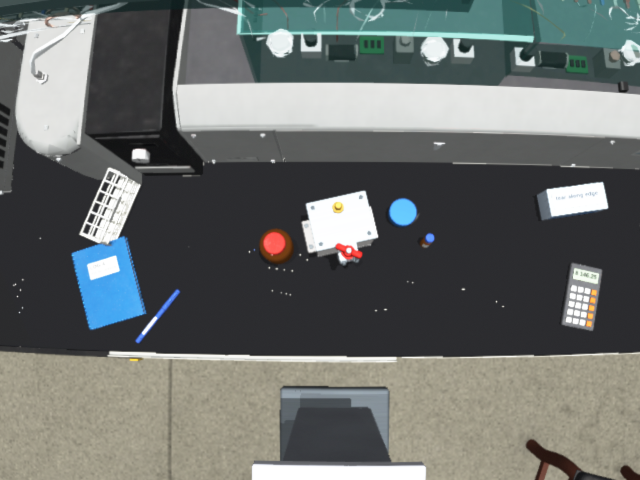

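View pics/side0.png

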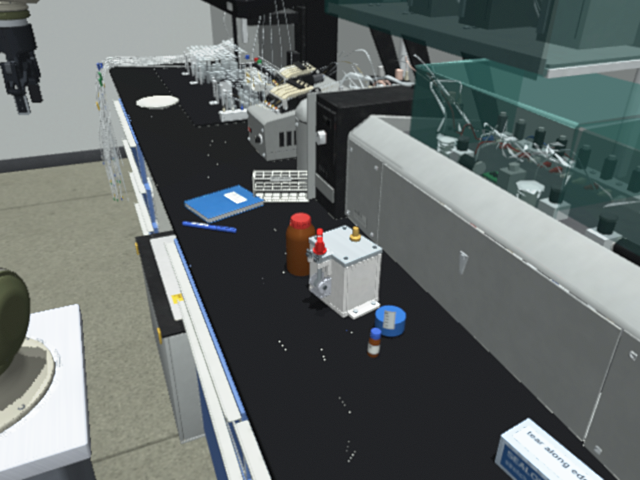

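The top view shows the red wing nut at about (348,252), the brass nipple at (338,208), the bottle at (275,245), the beaker at (403,212) and the vial at (428,240). The side view shows the nut at (320,242), with the bolt upright.

```bash
cat > h.py <<'E'
from plant import ctrl
import cv2, numpy as np
def ray(m,px):
    K=m["mtx"];V=m["view"]
    d=np.array([(px[0]-K[0,2])/K[0,0],(px[1]-K[1,2])/K[1,1]]);u=d.copy()
    for _ in range(20):u=d/(1+m["k1"]*(u@u))
    R=V[:3,:3];return -R.T@V[:3,3],R.T@np.array([u[0],-u[1],-1])
def atz(m,px,z):
    o,d=ray(m,px);return o+d*(z-o[2])/d[2]
def proj(m,p):
    c=m["view"][:3,:3]@p+m["view"][:3,3];u=np.array([c[0],-c[1]])/-c[2]
    u=u*(1+m["k1"]*(u@u));return np.array([m["mtx"][0,0]*u[0]+m["mtx"][0,2],m["mtx"][1,1]*u[1]+m["mtx"][1,2]])
def tri(rs):
    A=sum(np.eye(3)-np.outer(d,d)/(d@d) for o,d in rs);b=sum((np.eye(3)-np.outer(d,d)/(d@d))@o for o,d in rs)
    return np.linalg.solve(A,b)
def blob(im,box,f):
    x0,y0,x1,y1=box;s=im[y0:y1,x0:x1].astype(int);v,u=np.nonzero(f(s[...,0],s[...,1],s[...,2]));return np.c_[u+x0,v+y0].astype(float)
red=lambda r,g,b:(r>120)&(g<70)&(b<70)
brass=lambda r,g,b:(r>130)&(g>90)&(b<70)&(r-b>90)
E
python3 - <<'E'
from h import *
mt,ms=ctrl.camera_model("top"),ctrl.camera_model("side")
t=cv2.imread("pics/top0.png")[:,:,::-1];s=cv2.imread("pics/side0.png")[:,:,::-1]
rt=blob(t,(330,238,370,270),red);rs=blob(s,(311,225,330,260),red)
bt=blob(t,(325,198,350,218),brass);bs=blob(s,(340,222,370,245),brass)
for n,a,b in(("nut",rt,rs),("nip",bt,bs)):
    print(n,len(a),a.mean(0),len(b),b.mean(0),tri([ray(mt,a.mean(0)),ray(ms,b.mean(0))]))
w=np.array([atz(mt,p,133)[:2] for p in rt]);print("nut@133",w.mean(0));c=np.cov(w.T);e,v=np.linalg.eigh(c);print(e,np.degrees(np.arctan2(v[1,1],v[0,1])))
print("nip@128",atz(mt,bt.mean(0),128))
for n,px,z in(("bottle",(274,243),115),("beaker",(403,211),71),("vial",(429.5,238.5),46)):print(n,atz(mt,px,z))
a=cv2.resize(t[180:280,290:390],(600,600),interpolation=cv2.INTER_CUBIC);b=cv2.resize(s[215:315,300:400],(600,600)[::1],interpolation=cv2.INTER_CUBIC)
cv2.imwrite("pics/crop1.png",cv2.resize(np.hstack([a,b]),(800,400))[:,:,::-1])
E
```

```text
nut 96 [349.11458333 252.71875   ] 175 [319.25714286 243.70285714] [529.48159795 -13.09154658 130.06993074]
nip 6 [336.66666667 208.33333333] 3 [354.         238.66666667] [604.40158118   7.18726796 112.97240215]
nut@133 [529.56432063 -13.10826655]
[ 13.35061116 158.92310349] 75.04819859725185
nip@128 [602.44270046   7.07223611 128.        ]
bottle [546.51309163 109.50697006 115.        ]
beaker [ 609.31754818 -109.32931035   71.        ]
vial [ 564.60974841 -159.97119202   46.        ]
```

View pics/crop1.png

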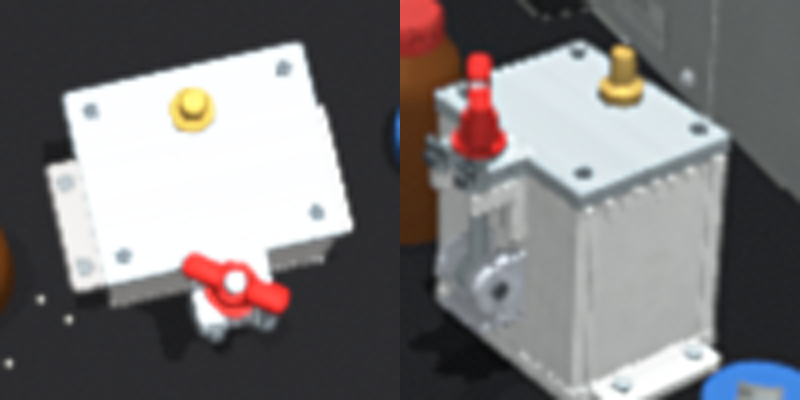

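Request:
send_rows(plan="0 0 -1 0.181 -0.244 0.005 0.6;0 0 -1 0.181 -0.244 0.005 0.6;0 0 -1 0.181 -0.244 0.005 0.6;0 0 -1 0.181 -0.244 0.005 0.6", squeeze=20)

```text
clock: 0.6
eef_pos: [258.7, 351.3, 254.0]
tool_rot: [0.366, 0.93, -0.0, 0.0]
ft_force: [-0.3, 0.6, -0.3]
gripper_width: 0.599
grip_force: 0.0
```

Request:
send_rows(plan="0 0 -1 0.181 -0.244 0 0.6;0 0 -1 0.181 -0.244 0 0.6;0 0 -1 0.181 -0.244 0 0.6;0 0 -1 0.181 -0.244 0 0.6")

```text
clock: 1.1
eef_pos: [394.6, 168.1, 253.9]
tool_rot: [0.595, 0.804, -0.0, -0.0]
ft_force: [0.2, 0.7, -0.6]
gripper_width: 0.596
grip_force: 0.0
```

Request:
send_rows(plan="0 0 -1 0.181 -0.244 0 0.6;0 0 -1 0.181 -0.244 0 0.6;0 0 -1 0.181 -0.244 0 0.6;0 0 -1 0.181 -0.244 0 0.6;0 0 -1 0.181 -0.244 0 0.6;0 0 -1 0.181 -0.244 0 0.6")

```text
clock: 1.85
eef_pos: [528.8, -12.2, 253.8]
tool_rot: [0.782, 0.624, -0.0, -0.001]
ft_force: [0.6, 0.2, -0.2]
gripper_width: 0.602
grip_force: 0.0
```

Run:
```python
from h import *
import pickle
o=ctrl.observe();print(o);m=ctrl.camera_model("wrist");w=ctrl.read_camera("wrist")
t=ctrl.read_camera("top")
cv2.imwrite("pics/w1.png",w[:,:,::-1]);pickle.dump(m,open("w1.pkl","wb"))
print(m)
```

```text
{'clock': 1.85, 'joint_pos': array([-2.47218432e-01,  3.41532181e-01,  1.34824625e+00,  2.21509496e-04,
        1.45290575e+00, -2.36962939e-02]), 'joint_vel': array([ 0.0168471 , -0.01405343,  0.00684628,  0.00178146, -0.00139001,
        0.00115577]), 'joint_efforts': array([-1.12008210e+00, -4.15904152e+01, -2.32851022e+01, -3.66275758e-02,
       -3.00924818e-02, -1.03905521e-02]), 'eef_pos': array([528.81113445, -12.22343506, 253.76634839]), 'tool_rot': array([ 7.81565945e-01,  6.23822382e-01, -2.42705988e-04, -5.01044766e-04]), 'ft_force': array([ 0.60738537,  0.15111919, -0.21488997]), 'wrist_torque': array([-0.04374559, -0.00344511,  0.0364537 ]), 'grip_force': 0.0, 'gripper_width': 0.602118613897466}
{'mtx': array([[408.22871648,   0.        , 322.5541029 ],
       [  0.        , 408.22871648, 240.86175618],
       [  0.        ,   0.        ,   1.        ]]), 'k1': -0.08051140559578293, 'view': array([[ 9.75024732e-01, -2.22095492e-01, -6.03274924e-04,
        -5.16694930e+02],
       [ 2.10501040e-01,  9.24983132e-01, -3.16378758e-01,
        -5.88137072e+01],
       [ 7.08243149e-02,  3.08350123e-01,  9.48632762e-01,
        -4.16839824e+02],
       [ 0.00000000e+00,  0.00000000e+00,  0.00000000e+00,
         1.00000000e+00]])}
```

View pics/w1.png

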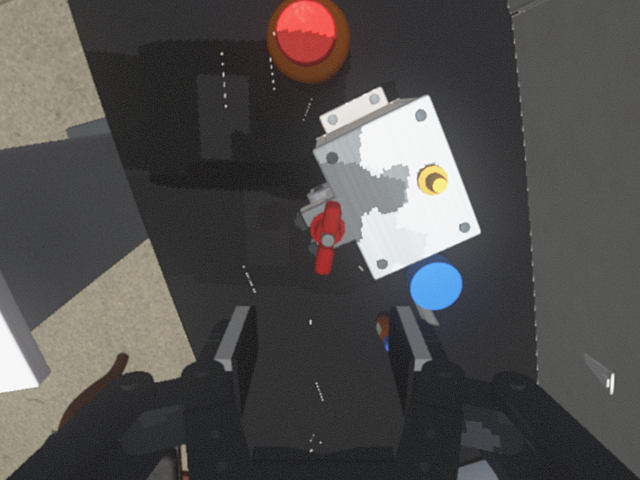

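The wrist view shows the wing tips at about (333,206) and (323,270) and the bolt end at (328,241). The lid corners are at (315,148), (429,96), (480,233) and (377,279), and the nipple is at (433,181).

Run:
```python
from h import *
import pickle
m=pickle.load(open("w1.pkl","rb"));mt=ctrl.camera_model("top");ms=ctrl.camera_model("side")
w=cv2.imread("pics/w1.png")[:,:,::-1]
C=np.array([atz(m,p,110)[:2] for p in((315,148),(429,96),(480,233),(377,279))]);print(C,C.mean(0))
S=np.array([atz(m,p,112)[:2] for p in((332,158),(421,115),(464,228),(382,264))]);print(S.mean(0))
for P in (C,S):
    d=(P[1]-P[0]+P[2]-P[3]);e=P[0]-P[3]+P[1]-P[2]
    print("yaw",np.degrees(np.arctan2(d[1],d[0])),np.degrees(np.arctan2(-e[0],e[1])),np.linalg.norm(d)/2,np.linalg.norm(e)/2)
r=blob(w,(300,195,355,285),lambda r,g,b:(r>90)&(g<60)&(b<60));print(len(r),r.mean(0))
P=np.array([atz(m,p,137)[:2] for p in r]);e,v=np.linalg.eigh(np.cov(P.T));print(P.mean(0),e,np.degrees(np.arctan2(v[1,1],v[0,1])))
a,b=atz(m,(333,206),139),atz(m,(323,270),139);print("tips",a,b,(a+b)/2,np.linalg.norm(a-b),np.degrees(np.arctan2(*(a-b)[1::-1])))
print("end",atz(m,(328,241),140),atz(mt,(349.5,250.5),140))
v=np.r_[350-1,0];print("nip",atz(m,(433,181),125))
```

```text
[[535.02737574  43.92185324]
 [611.7631339   59.75491123]
 [633.32051647 -37.03653959]
 [557.23013102 -54.95276778]] [584.33528928   2.92186427]
[583.39253702   2.81996776]
yaw 12.453016950440142 12.60657855582438 78.25414444003776 100.249889444964
yaw 12.90217306739056 12.728971488090288 61.432911826711965 81.42786474762147
1314 [326.15829528 235.89878234]
[530.62482249  -7.21871296] [ 20.60217024 167.60228148] 70.0079196545252
tips [538.90843414  10.97433474 139.        ] [523.94635014 -27.90868997 139.        ] [531.42739214  -8.46717762 139.        ] 41.66237593244828 68.95340833513116
end [531.25912704  -9.52266498 140.        ] [532.40713011 -13.43690389 140.        ]
nip [602.82203811   9.51472123 125.        ]
```

Request:
send_rows(plan="0 0 -0.27 0.003 0.003 -0.085 0.5;0 0 -0.27 0.003 0.003 -0.085 0.5;0 0 -0.27 0.003 0.003 -0.085 0.5;0 0 -0.27 0.003 0.003 -0.085 0.5")

```text
clock: 2.45
eef_pos: [532.3, -10.5, 192.5]
tool_rot: [0.823, 0.568, 0.001, 0.001]
ft_force: [0.4, -0.7, -0.1]
gripper_width: 0.494
grip_force: 0.0
```

Run:
```python
from h import *
import pickle
o=ctrl.observe();m=ctrl.camera_model("wrist");w=ctrl.read_camera("wrist");print(o["eef_pos"],o["tool_rot"])
cv2.imwrite("pics/w2.png",w[:,:,::-1]);pickle.dump((m,o),open("w2.pkl","wb"))
p=o["eef_pos"];q=o["tool_rot"]
from scipy.spatial.transform import Rotation as Ro
y=Ro.from_quat(q).as_matrix();print(np.degrees(np.arctan2(y[1,1],y[0,1])),y[:,2])
print("tcp px",proj(m,p),"nut pt",proj(m,np.array([531,-10,140.])))
r=blob(w,(200,100,460,400),lambda r,g,b:(r>90)&(g<60)&(b<60));print(len(r),r.min(0),r.max(0))
P=np.array([atz(m,a,138)[:2] for a in r]);e,v=np.linalg.eigh(np.cov(P.T));print(P.mean(0),e,np.degrees(np.arctan2(v[1,1],v[0,1])))
```

```text
[532.32123479 -10.50552249 192.46421418] [0.82323496 0.56769773 0.00123084 0.00140116]
-20.82023423638982 [ 3.61741153e-03 -9.09472915e-04 -9.99993044e-01]
tcp px [326.93668479 351.76384657] nut pt [322.38592227 288.23655127]
2217 [300. 234.] [343. 329.]
[532.35607078  -5.47282474] [ 19.21259769 178.87827219] 68.01250810512701
```

View pics/w2.png

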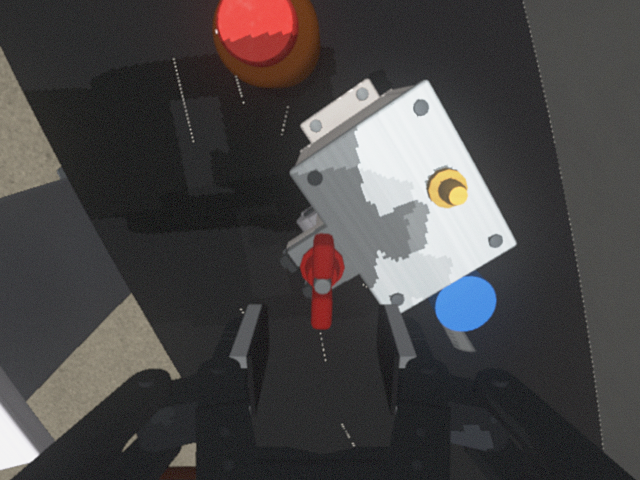

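The bolt end shows at (322,286), which matches my predicted point. The wings are aligned between the fingers, so I can descend.

Request:
send_rows(plan="0 0 0 -0.0007 0.0007 -0.04 0.45;0 0 0 -0.0007 0.0007 -0.066 0.45;0 0 0 -0.0007 0.0007 -0.066 0.45;0 0 0 -0.0007 0.0007 -0.066 0.45")

```text
clock: 3.0
eef_pos: [531.7, -10.1, 142.2]
tool_rot: [0.824, 0.567, 0.001, 0.001]
ft_force: [0.8, -0.4, -0.1]
gripper_width: 0.452
grip_force: 0.0
```

Request:
send_rows(plan="0 0 0 0 0 0 0.3;0 0 0 0 0 0 0.2;0 0 0 0 0 0 0.05;0 0 0 0 0 0 0.05;0 0 0 0 0 0 0.05;0 0 0 0 0 0 0.05", squeeze=20)

```text
clock: 3.75
eef_pos: [531.5, -10.2, 141.3]
tool_rot: [0.824, 0.567, 0.0, 0.001]
ft_force: [1.6, -2.0, 5.9]
gripper_width: 0.168
grip_force: 19.9
```

Run:
```python
from plant import ctrl
for _ in range(1):
    o=ctrl.observe();print(o)
```

```text
{'clock': 3.75, 'joint_pos': array([-2.42000918e-01,  4.55139746e-01,  1.52005341e+00, -2.72145255e-04,
        1.16475820e+00,  1.23323388e-01]), 'joint_vel': array([ 0.00166827, -0.00196043,  0.00118324, -0.00173279,  0.00033124,
        0.00127388]), 'joint_efforts': array([ 1.29401129e+00, -4.20697367e+01, -1.68116587e+01,  4.76397928e-01,
        5.12039121e-01, -1.96506595e-02]), 'eef_pos': array([531.50771532, -10.23131321, 141.30404657]), 'tool_rot': array([8.23756965e-01, 5.66942478e-01, 4.51334892e-04, 6.96701505e-04]), 'ft_force': array([ 1.58762237, -2.01859957,  5.86576942]), 'wrist_torque': array([-0.43159222, -0.20897181, -0.06648972]), 'grip_force': 19.876593803346623, 'gripper_width': 0.16846937513255772}
```

Request:
send_rows(plan="0 0 0 0 0 0 0.3;0 0 0 0 0 0.006 0.3;0 0 0 0 0 0.006 0.05;0 0 0 0 0 0.006 0.05;0 0 0 0 0 0.006 0.05;0 0 0 0 0 0.006 0.05", squeeze=20)

```text
clock: 4.5
eef_pos: [531.1, -10.0, 145.4]
tool_rot: [0.824, 0.567, 0.0, 0.0]
ft_force: [-0.0, -1.5, 3.9]
gripper_width: 0.137
grip_force: 19.7
```

Request:
send_rows(plan="0 0 0.25 0 0 0.0003 0.05;0 0 0.5 0 0 0.0006 0.05;0 0 0.76 0 0 0.0009 0.05;0 0 0.76 0 0 0.0009 0.05")

```text
clock: 5.0
eef_pos: [531.0, -9.9, 146.0]
tool_rot: [0.696, 0.718, -0.0, -0.0]
ft_force: [-1.1, -0.1, 1.7]
gripper_width: 0.136
grip_force: 19.6
```

Request:
send_rows(plan="0.006 -0.029 0 -0.002 -0.0005 0 0.05;0.013 -0.058 0 -0.0039 -0.0009 0 0.05;0.013 -0.058 0 -0.0039 -0.0009 0 0.05")

```text
clock: 5.38
eef_pos: [528.3, -10.6, 146.2]
tool_rot: [0.696, 0.718, 0.014, 0.009]
ft_force: [3.4, -0.4, 1.1]
gripper_width: 0.138
grip_force: 19.0
```

Run:
```python
from h import *
o=ctrl.observe();print(o["eef_pos"],o["wrist_torque"],o["ft_force"]);w=ctrl.read_camera("wrist")
cv2.imwrite("pics/w3.png",w[:,:,::-1])
```

```text
[528.27276251 -10.62333787 146.15660288] [ 0.2078987  -0.53355217 -0.03322829] [ 3.43398123 -0.36036213  1.09224891]
```

View pics/w3.png

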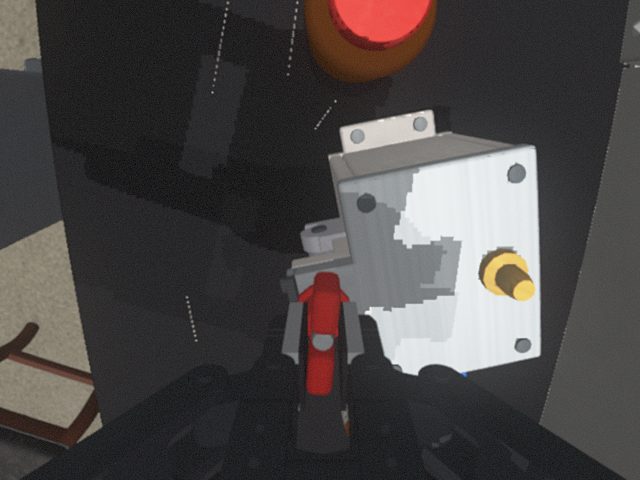

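The wrist view shows the pads gripping the wings squarely at about (322,335). I'll feel a little further out.

Request:
send_rows(plan="0.009 -0.039 0 -0.0026 -0.0006 0 0.05;0.009 -0.039 0 -0.0026 -0.0006 0 0.05")

```text
clock: 5.68
eef_pos: [526.6, -11.0, 146.2]
tool_rot: [0.695, 0.718, 0.023, 0.015]
ft_force: [6.0, 1.5, 0.2]
gripper_width: 0.141
grip_force: 19.0
```

Request:
send_rows(plan="-0.022 0.097 0 0.0065 0.0015 0 0.05;-0.022 0.097 0 0.0065 0.0015 0 0.05")

```text
clock: 5.92
eef_pos: [531.2, -9.9, 145.9]
tool_rot: [0.695, 0.719, 0.0, -0.0]
ft_force: [0.4, -0.4, 4.2]
gripper_width: 0.141
grip_force: 20.4
```

Request:
send_rows(plan="0 0 0.25 0 0 0.0003 0.05;0 0 0.5 0 0 0.0006 0.05;0 0 0.76 0 0 0.0009 0.05;0 0 0.76 0 0 0.0009 0.05")

```text
clock: 6.42
eef_pos: [530.6, -10.0, 146.7]
tool_rot: [0.54, 0.842, 0.0, 0.0]
ft_force: [-0.9, -1.1, 2.9]
gripper_width: 0.138
grip_force: 20.0
```

Request:
send_rows(plan="0.011 -0.049 0 -0.0033 -0.0008 0 0.05;0.022 -0.097 0 -0.0065 -0.0015 0 0.05;0.022 -0.097 0 -0.0065 -0.0015 0 0.05")

```text
clock: 6.8
eef_pos: [526.0, -11.1, 146.8]
tool_rot: [0.54, 0.841, 0.019, 0.019]
ft_force: [2.1, 1.5, 1.2]
gripper_width: 0.14
grip_force: 19.0
```

Request:
send_rows(plan="-0.022 0.097 0 0.0065 0.0015 0 0.05;-0.022 0.097 0 0.0065 0.0015 0 0.05")

```text
clock: 7.05
eef_pos: [531.2, -9.9, 146.5]
tool_rot: [0.54, 0.842, -0.0, -0.0]
ft_force: [0.5, 0.2, 4.3]
gripper_width: 0.145
grip_force: 20.5
```

Request:
send_rows(plan="0.022 -0.097 0 -0.0065 -0.0015 0 0.05;0.034 -0.154 0 -0.0104 -0.0023 -0.0004 0.05;0.034 -0.154 0 -0.0104 -0.0023 -0.0004 0.05")

```text
clock: 7.42
eef_pos: [522.5, -11.8, 146.8]
tool_rot: [0.539, 0.841, 0.029, 0.029]
ft_force: [-4.0, -0.4, 7.8]
gripper_width: 0.14
grip_force: 21.3
```

Request:
send_rows(plan="0 0 0 0 0 0 0.05;0 0 0 0 0 0 0.05")

```text
clock: 7.68
eef_pos: [522.4, -11.7, 146.7]
tool_rot: [0.539, 0.841, 0.029, 0.029]
ft_force: [-3.9, 0.2, 9.2]
gripper_width: 0.134
grip_force: 21.7
```

Run:
```python
from h import *
o=ctrl.observe();print(o["eef_pos"],o["wrist_torque"],o["ft_force"]);s=ctrl.read_camera("side")
cv2.imwrite("pics/s2.png",cv2.resize(s[185:285,270:370],(600,600),interpolation=cv2.INTER_CUBIC)[:,:,::-1])
```

```text
[522.39863977 -11.74650898 146.74891086] [-0.08433719  0.6098286  -0.00548094] [-3.92530699  0.24287788  9.21084032]
```

View pics/s2.png

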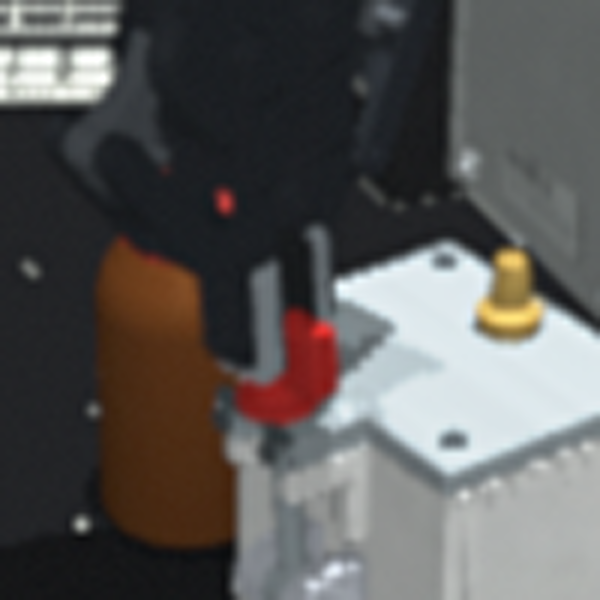

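The side view shows the nut leaning out with its flange over the lips, at about (285,400) in the crop. The 9 N upward force suggests it is wedging on them, so I'll go back, loosen 0.3 rad and feel again.

Request:
send_rows(plan="-0.017 0.077 0 0.0052 0.0012 0.0002 0.05;-0.034 0.154 0 0.0104 0.0023 0.0004 0.05;-0.034 0.154 0 0.0104 0.0023 0.0004 0.05")

```text
clock: 8.1
eef_pos: [531.1, -9.9, 146.6]
tool_rot: [0.54, 0.842, 0.0, 0.0]
ft_force: [0.8, -0.4, 4.5]
gripper_width: 0.133
grip_force: 20.3
```

Request:
send_rows(plan="0 0 0.28 0 0 0.0003 0.05;0 0 0.57 0 0 0.0006 0.05;0 0 0.57 0 0 0.0006 0.05;0 0 0.57 0 0 0.0006 0.05")

```text
clock: 8.6
eef_pos: [530.8, -10.0, 147.1]
tool_rot: [0.41, 0.912, 0.0, 0.0]
ft_force: [-0.6, -0.4, 3.3]
gripper_width: 0.139
grip_force: 19.9
```

Request:
send_rows(plan="0.011 -0.049 0 -0.0033 -0.0008 0 0.05;0.022 -0.097 0 -0.0065 -0.0015 0 0.05;0.022 -0.097 0 -0.0065 -0.0015 0 0.05")

```text
clock: 8.98
eef_pos: [525.8, -11.2, 147.2]
tool_rot: [0.409, 0.912, 0.016, 0.021]
ft_force: [0.9, -0.1, 0.9]
gripper_width: 0.138
grip_force: 19.0
```

Request:
send_rows(plan="0.012 -0.057 0 -0.0039 -0.0008 -0.0004 0.05;0.012 -0.057 0 -0.0039 -0.0008 -0.0004 0.05;0.012 -0.057 0 -0.0039 -0.0008 -0.0004 0.05")

```text
clock: 9.35
eef_pos: [522.8, -11.8, 147.1]
tool_rot: [0.408, 0.912, 0.024, 0.033]
ft_force: [-1.6, 0.7, 6.9]
gripper_width: 0.136
grip_force: 21.0
```

Request:
send_rows(plan="0.013 -0.057 0 -0.0039 -0.0009 -0.0004 0.05;0.025 -0.114 0 -0.0078 -0.0017 -0.0009 0.05;0.025 -0.114 0 -0.0078 -0.0017 -0.0009 0.05")

```text
clock: 9.72
eef_pos: [517.6, -13.1, 146.8]
tool_rot: [0.408, 0.91, 0.043, 0.059]
ft_force: [0.5, -0.2, 5.4]
gripper_width: 0.137
grip_force: 21.5
```

Request:
send_rows(plan="0.022 -0.1 0 -0.0068 -0.0015 -0.0012 0.05;0.045 -0.199 0 -0.0135 -0.003 -0.0028 0.05;0.045 -0.199 0 -0.0135 -0.003 -0.0028 0.05")

```text
clock: 10.1
eef_pos: [507.2, -15.6, 144.8]
tool_rot: [0.406, 0.905, 0.075, 0.101]
ft_force: [-1.5, -0.9, 7.5]
gripper_width: 0.136
grip_force: 22.0
```

Run:
```python
from h import *
s=ctrl.read_camera("side");w=ctrl.read_camera("wrist")
a=cv2.resize(s[190:290,265:365],(400,400),interpolation=cv2.INTER_CUBIC);b=cv2.resize(w[200:480,180:460],(400,400))
cv2.imwrite("pics/s3.png",np.hstack([a,b])[:,:,::-1])
```

```text
(no output)
```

View pics/s3.png

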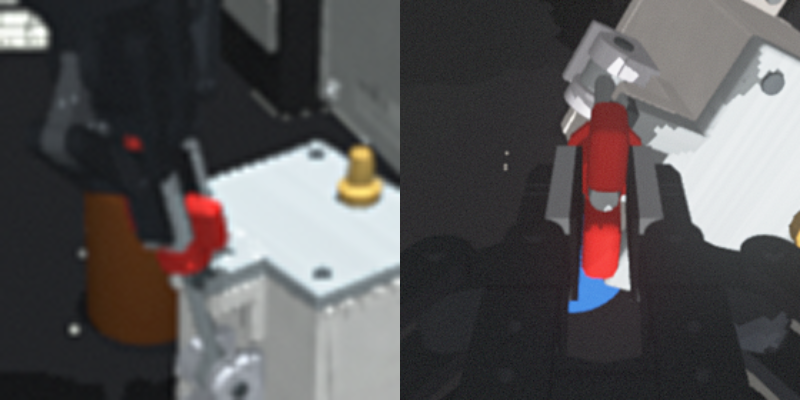

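The side view shows the bolt clearly swung out past the lug, and the wrist view shows the nut still square in the pads. The nut is clear, so I'll go on along the arc.

Request:
send_rows(plan="0.028 -0.124 0 -0.0083 -0.0018 -0.0026 0.05;0.056 -0.249 0 -0.0164 -0.0036 -0.0056 0.05;0.083 -0.373 0 -0.0242 -0.0054 -0.009 0.05;0.083 -0.373 0 -0.0242 -0.0054 -0.009 0.05")

```text
clock: 10.7
eef_pos: [488.2, -19.6, 136.8]
tool_rot: [0.399, 0.89, 0.133, 0.178]
ft_force: [-0.1, -1.8, -0.5]
gripper_width: 0.137
grip_force: 19.2
```

Request:
send_rows(plan="0.028 -0.124 0 -0.0076 -0.0017 -0.0042 0.05;0.056 -0.249 0 -0.0149 -0.0033 -0.0088 0.05;0.083 -0.373 0 -0.0219 -0.0049 -0.0138 0.05;0.083 -0.373 0 -0.0219 -0.0049 -0.0138 0.05")

```text
clock: 11.2
eef_pos: [472.6, -23.1, 126.6]
tool_rot: [0.388, 0.865, 0.191, 0.255]
ft_force: [-0.6, -1.9, 0.0]
gripper_width: 0.135
grip_force: 19.7
```

Run:
```python
from plant import ctrl
o=ctrl.observe();print(o["joint_pos"],o["ft_force"])
```

```text
[-0.51997339  0.29071162  2.10829232  1.09503146  0.47659942 -2.18167157] [-0.56454383 -1.94926478  0.01138392]
```

Request:
send_rows(plan="0 0 0 0 0 0 0.4;0 0 0 0 0 0 0.4;0 0 0 0 0 0 0.4;0 0 0 -0.024 -0.005 0.032 0.4;0 0 0 -0.047 -0.0105 0.064 0.4;0 0 0 -0.047 -0.0105 0.064 0.4")

```text
clock: 11.95
eef_pos: [437.4, -31.1, 176.2]
tool_rot: [0.387, 0.865, 0.19, 0.258]
ft_force: [0.3, -0.2, -0.1]
gripper_width: 0.402
grip_force: 0.0
```

Request:
send_rows(plan="-0.135 0.605 0 0 0 0.04 0.2;-0.135 0.605 0 0 0 0.04 0;-0.135 0.605 0 0 0 0.04 0")

```text
clock: 12.32
eef_pos: [438.5, -30.8, 205.3]
tool_rot: [0.403, 0.901, 0.096, 0.13]
ft_force: [-0.5, 0.2, -0.6]
gripper_width: -0.001
grip_force: 0.0
```

Request:
send_rows(plan="-0.135 0.605 0 0.049 0.012 0 0;-0.135 0.605 0 0.049 0.012 0 0;-0.135 0.605 0 0.049 0.012 0 0;-0.135 0.605 0 0.049 0.012 0 0")

```text
clock: 12.82
eef_pos: [473.8, -21.4, 204.1]
tool_rot: [0.408, 0.913, 0.001, 0.001]
ft_force: [0.9, -0.7, 0.3]
gripper_width: -0.002
grip_force: 0.0
```

Run:
```python
from h import *
o=ctrl.observe();print(o["eef_pos"],o["tool_rot"],o["ft_force"],o["gripper_width"],o["clock"])
s=ctrl.read_camera("side");w=ctrl.read_camera("wrist")
a=cv2.resize(s[190:310,250:370],(400,400),interpolation=cv2.INTER_CUBIC);b=cv2.resize(w[80:480,120:520],(400,400))
cv2.imwrite("pics/s4.png",np.hstack([a,b])[:,:,::-1])
```

```text
[473.78967387 -21.37719372 204.07170792] [4.08139918e-01 9.12918385e-01 1.21326295e-03 5.98832195e-04] [ 0.85019585 -0.69572435  0.28068633] -0.001689691627887307 12.825
```

View pics/s4.png

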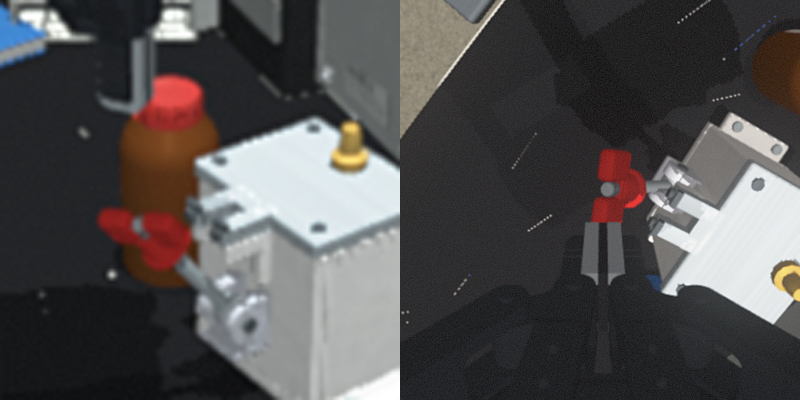

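The bolt stays where I left it, leaning out at about 45°, with the nut at (140,235) in the left crop. The closed fingers are above it, so I'll push it down.

Request:
send_rows(plan="0 0 0 -0.005 -0.001 -0.05 0;0 0 0 -0.012 -0.002 -0.1 0;0 0 0 -0.015 -0.003 -0.11 0;0 0 0 -0.019 -0.004 -0.12 0;0 0 0 -0.022 -0.005 -0.13 0;0 0 0 -0.024 -0.005 -0.13 0")

```text
clock: 13.68
eef_pos: [443.8, -25.9, 105.7]
tool_rot: [0.408, 0.913, -0.006, -0.013]
ft_force: [-48.1, -19.2, 24.2]
gripper_width: 0.001
grip_force: 31.9
```

Request:
send_rows(plan="0 0 0 -0.004 -0.001 -0.01 0;0 0 0 -0.008 -0.002 -0.02 0;0 0 0 -0.008 -0.002 -0.02 0")

```text
clock: 14.05
eef_pos: [437.9, -27.1, 90.0]
tool_rot: [0.408, 0.913, -0.005, -0.013]
ft_force: [-46.9, -20.1, 13.6]
gripper_width: -0.003
grip_force: 32.8
```

Request:
send_rows(plan="0 0 0 -0.02 -0.004 0.01 0;0 0 0 -0.02 -0.004 0.06 0;0 0 0 -0.02 -0.004 0.14 0;0 0 0 -0.02 -0.004 0.14 0")

```text
clock: 14.55
eef_pos: [436.3, -30.7, 201.4]
tool_rot: [0.409, 0.913, 0.001, 0.006]
ft_force: [-0.4, 0.5, -0.9]
gripper_width: 0.004
grip_force: 0.0
```

Run:
```python
from h import *
o=ctrl.observe();print(o["eef_pos"],o["tool_rot"],o["ft_force"],o["gripper_width"],o["clock"])
s=ctrl.read_camera("side");w=ctrl.read_camera("top")
a=cv2.resize(s[200:320,250:370],(400,400),interpolation=cv2.INTER_CUBIC);b=cv2.resize(w[180:300,290:410],(400,400))
cv2.imwrite("pics/s5.png",np.hstack([a,b])[:,:,::-1])
```

```text
[436.31978939 -30.69237487 201.35235363] [0.40873537 0.91263447 0.00113406 0.00569496] [-0.38279127  0.49069039 -0.89134498] 0.003700383348176042 14.55
```

View pics/s5.png

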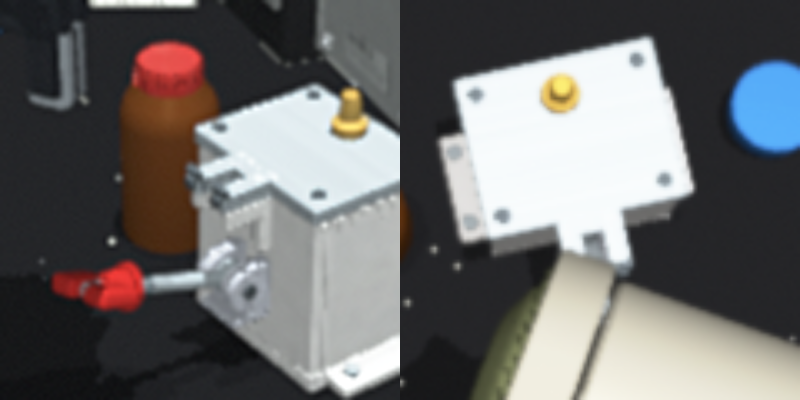

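The bolt now lies almost horizontal, with the nut at (100,285) in the left crop, and the lid is in place. I'll work out its angle from the pixels.

Run:
```python
from h import *
ms=ctrl.camera_model("side");s=ctrl.read_camera("side")
r=blob(s,(255,270,300,300),red);print(len(r),r.mean(0),r.min(0),r.max(0))
e=np.array([531.,-9.5,48]);X=np.array([np.cos(.22),np.sin(.22),0])
for th in (1.1,1.2,1.3,1.4,1.45,1.5):
    u=-X*np.sin(th)+np.array([0,0,np.cos(th)]);print(th,[proj(ms,e+u*k).round(1) for k in(0,65,82,97)])
```

```text
209 [282.09569378 285.74641148] [266. 278.] [292. 292.]
1.1 [array([319. , 283.9]), array([290.4, 280.5]), array([282.4, 279.6]), array([275.2, 278.7])]
1.2 [array([319. , 283.9]), array([289.1, 284.1]), array([280.8, 284.1]), array([273.3, 284.1])]
1.3 [array([319. , 283.9]), array([288.1, 287.6]), array([279.5, 288.6]), array([271.8, 289.5])]
1.4 [array([319. , 283.9]), array([287.4, 291.1]), array([278.7, 293. ]), array([270.8, 294.8])]
1.45 [array([319. , 283.9]), array([287.2, 292.8]), array([278.5, 295.2]), array([270.6, 297.4])]
1.5 [array([319. , 283.9]), array([287.1, 294.4]), array([278.3, 297.3]), array([270.4, 299.9])]
```

Request:
send_rows(plan="0 0 0 0.022 0.005 0 0;0 0 0 0.022 0.005 -0.05 0;0 0 0 0.022 0.005 -0.1 0;0 0 0 0.022 0.005 -0.115 0;0 0 0 0.022 0.005 -0.115 0")

```text
clock: 15.32
eef_pos: [451.5, -26.3, 110.8]
tool_rot: [0.409, 0.913, 0.0, -0.0]
ft_force: [-0.4, -0.3, 0.7]
gripper_width: -0.0
grip_force: 0.0
```

Request:
send_rows(plan="0 0 0 0 0 -0.007 0;0 0 0 0 0 -0.014 0;0 0 0 0 0 -0.014 0")

```text
clock: 15.7
eef_pos: [451.6, -26.3, 100.7]
tool_rot: [0.408, 0.913, 0.0, 0.001]
ft_force: [0.7, -0.0, 0.8]
gripper_width: 0.0
grip_force: 0.0
```

Request:
send_rows(plan="0 0 0 0 0 -0.004 0;0 0 0 0 0 -0.008 0;0 0 0 0 0 -0.008 0")

```text
clock: 16.08
eef_pos: [451.6, -26.3, 94.5]
tool_rot: [0.408, 0.913, 0.0, 0.001]
ft_force: [0.3, 0.4, 0.4]
gripper_width: -0.001
grip_force: 0.0
```

Request:
send_rows(plan="0 0 0 0 0 -0.004 0;0 0 0 0 0 -0.008 0;0 0 0 0 0 -0.008 0")

```text
clock: 16.45
eef_pos: [451.6, -26.3, 88.4]
tool_rot: [0.408, 0.913, 0.0, 0.0]
ft_force: [0.1, 0.2, 0.2]
gripper_width: -0.001
grip_force: 0.0
```

Request:
send_rows(plan="0 0 0 0 0 -0.003 0;0 0 0 0 0 -0.006 0;0 0 0 0 0 -0.006 0")

```text
clock: 16.82
eef_pos: [451.7, -26.3, 84.2]
tool_rot: [0.408, 0.913, 0.0, 0.001]
ft_force: [-1.2, -0.5, 1.2]
gripper_width: -0.003
grip_force: 0.6
```

Request:
send_rows(plan="0 0 0 0 0 -0.002 0;0 0 0 0 0 -0.004 0;0 0 0 0 0 -0.004 0")

```text
clock: 17.2
eef_pos: [452.0, -26.4, 82.4]
tool_rot: [0.408, 0.913, 0.0, 0.002]
ft_force: [-4.6, 2.2, 20.1]
gripper_width: -0.002
grip_force: 9.6
```

Request:
send_rows(plan="0 0 0 0 0 0.05 0;0 0 0 0 0 0.12 0;0 0 0 0 0 0.2 0;0 0 0 0 0 0.2 0;0 0 0 0 0 0.2 0")

```text
clock: 17.82
eef_pos: [451.3, -26.2, 230.6]
tool_rot: [0.408, 0.913, 0.0, 0.0]
ft_force: [-0.5, -1.5, -0.5]
gripper_width: -0.0
grip_force: 0.0
```

Run:
```python
from h import *
s=ctrl.read_camera("side");t=ctrl.read_camera("top");t0=cv2.imread("pics/top0.png")[:,:,::-1]
r=blob(s,(255,270,300,305),red);print(len(r),r.mean(0),r.min(0),r.max(0))
f=lambda im:(blob(im,(325,198,350,218),brass).mean(0),blob(im,(255,225,300,265),red).mean(0),blob(im,(385,195,422,230),lambda r,g,b:(b>150)&(r<90)).mean(0))
print(f(t),f(t0))
print(ctrl.observe()["ft_force"],ctrl.observe()["eef_pos"])
```

```text
217 [280.33640553 294.23502304] [265. 286.] [291. 301.]
(array([338.2, 208.6]), array([274.6       , 242.22727273]), array([402.61498258, 211.59930314])) (array([336.66666667, 208.33333333]), array([275.        , 242.72413793]), array([401.60784314, 211.47058824]))
[ 0.51789474  0.13314609 -0.63008879] [451.12080434 -26.13454123 229.86832413]
```

```bash
python3 -c "
from plant import ctrl
print(ctrl.job_done())"
```

```text
the job is handed in; nothing more can be done
None
```

I loosened the nut about 1.1 rad (1.75 mm of rise), swung the bolt out and down to its stop at about 1.43 rad by the side camera, and handed the job in; the lid, bottle and beaker show no displacement (vial not re-measured), but one push on the lowered bolt reached about 57 N at the wrist, and no verdict came back.

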